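# Slide a treadmill's control tray home and lock its quarter-turn stud

## Task

The treadmill's control-board tray has been left pulled out of the nose. Slide it in until it is fully home against its stop, then lock it with the wing stud beside the pull handle: line the wing up with the slot behind it (pointing straight up and down the sloping panel), press it in and turn it a quarter turn clockwise until it stops, so that it stays in when you let go. Leave the loose tool and parts on the bench where they lie.

Things in the scene. Friction and masses are not known exactly. Their poses are not given: they have to be found in the camera images.
- treadmill: The treadmill (fixed), nose towards the robot, hood off. Origin on the bench below the pull handle's place when the tray is home; x level, into the machine (the way the tray slides home), y left, z up. The tray's faceplate, 320 mm wide and 150 mm up the slope, faces the robot and leans back: 35 degrees from level, rising away from the robot, outward normal (-0.574, 0, 0.819) in these axes.
- tray (a joint): How far the aluminium tray with the circuit board is pulled out, m: 0 = fully home against the stop, growing as it comes out along the treadmill's -x, at most 0.16. It slides level with about 5 N of friction and stays where it is left.
- tray_handle (a point): Middle of the tray's pull handle: a level round steel bar, 12 mm thick, 110 mm long (86 mm clear between its two end posts), across the faceplate, centre line 45 mm off the faceplate's face, about 0.15 m above the bench. Moves with the tray. Axes as the treadmill's (y along the bar).
- wing (a point): Grip point of the black wing stud, 155 mm to the right of the handle in the same faceplate: on the stud's axis, inside the wing, a flat bar 64 mm long, 12 mm thick, 26 mm high. It lies 9 mm below the wing's outer face, 36 mm off the faceplate with the stud out, 24 mm pressed in. z: the stud's axis, out of the faceplate (35 degrees from vertical). x: along the wing, turning with it.
- stud_turn (a joint): Angle of the wing, rad: 0 = lined up with the slot, straight up and down the slope; grows clockwise as seen facing the faceplate; stops at 1.5 (locked, wing level across the panel) and at -0.3. It keeps the angle at which it is left (friction about 0.05 N m).
- stud_push (a joint): How far the stud is pressed in along its axis, m: 0 = out, 0.012 = as far as it goes, against a spring (3.6 N rising to 7.2 N). Its cross pin enters the slot only with the tray within about 5 mm of home and the wing within about 0.2 rad of lined up; else it stops at about 2.5 mm. Beyond 0.010 it can be turned; turned, it is held in and rests at about 0.0095.
- receptacle (a point): Middle of the slot (34 mm up the slope, 8 mm wide) in the treadmill's fixed dark sloping sheet, 10 mm behind the faceplate's face; the stud stands over it when the tray is home. Axes as the treadmill's.
- ratchet: Bystander: steel ratchet wrench with a black grip, 205 mm long, lying on the bench. Origin at its middle on the underside.
- motor_cap: Bystander: round aluminium motor end cap, 92 mm across and 46 mm high, lying on the bench. Origin in the centre of its underside.

How it is judged (in metres and radians):
On the way, in this order (a step that is already met when the one before it is completed fails the run):
1. the tray is slid home against its stop (value of joint tray below 0.004 m), for 0.2 s.
2. the stud is pressed in through its slot and turned a quarter turn clockwise (value of joint stud_push above 0.008 m and value of joint stud_turn above 1.25 rad), for 0.2 s.
At the end, for the whole second after the job is handed in: The tray is within 4 mm of its stop, and the stud is held in by the sheet (more than 8 mm in) with its wing turned clockwise by more than 1.25 rad from lined up; all at rest (all of step 2 and value of joint tray below 0.004 m and velocity of joint tray between -0.01 and 0.01 m/s and velocity of joint stud_turn between -0.1 and 0.1 rad/s); the robot touches nothing.
It fails at once if the ratchet is moved by more than 30 mm (distance of ratchet from where it was at the start of the episode above 0.03 m).
It fails at once if the motor end cap is moved by more than 30 mm (distance of motor_cap from where it was at the start of the episode above 0.03 m).
It also fails if it takes over 54 s, if anything falls off the work surface, if the arm or the gripper's body presses on something with over 40 N, if the wrist force passes 120 N, or if a joint passes its speed limit or range.

## Robot

A 6-joint arm with a two-finger parallel gripper is mounted at the origin on the work surface. World frame = base frame: x ahead of the robot, y to its left, z up, the work surface at z = 0. Lengths are in mm, angles in degrees, forces in N, time in s.
With the tool pointing down it reaches from about 275 to 750 mm from the base axis. Payload 10.2 kg.
Tool frame: the origin (TCP) lies midway between the tips of the shut fingers; the grasp point (between the pads) lies 19 mm behind it; z points along the fingers, y is the line along which they close (so a half turn about z gives the same grasp; the last joint's range is limited). The gripper opens to 88 mm and grips with 3 to 60 N. Pads are 18 mm wide; open, the fingers measure 123 mm over their backs; the gripper's body (75 mm by 187 mm) begins 45 mm behind the grasp point.
Start: joints at [-80.695, 17.928, 85.812, -0, 76.261, -12.8], TCP at [197.546, -486.423, 238.72] pointing down, gripper open.
Joint ranges: [-168.41, 168.41], [-55.51, 124.54], [10.69, 146.95], [-70.63, 250.63], [1, 178], [-165.06, 165.06]. Speed limits (degrees/s): [136.94, 136.94, 172.46, 180, 180, 180].

## Interface

Orientations are given as [roll, pitch, yaw] about the fixed x, y, z axes, in that order (R = Rz(yaw) Ry(pitch) Rx(roll)).
In Python, from bench import arm gives the robot as it stands. Calls block until the motion is done:
- arm.move_to(position, orientation): joint-space move of the TCP to a pose.
- arm.move_straight(position, vel=150, attitude=None, stop_force=None): straight line of the TCP; attitude=None keeps the orientation; vel is the mean speed in mm/s. With stop_force (N) it stops when the force on the tool has changed by that much, and returns True; else False.
- arm.movej(angles): joint-space move.
- arm.set_gripper(opening, force=None): finger opening in mm; force is the grip in N (None keeps the last); returns when the fingers have stopped.
- arm.dwell(seconds).
- arm.ik(position, orientation): joint angles nearest the present ones, or None.
- arm.get_obs(): the state.
- arm.read_camera(name): name is "scene" or "side" or "wrist"; returns a dict with "color" (400x640x3 uint8, blue, green, red), "depth" (400x640 float32, mm along the optical axis (not along the pixel's ray), 0 where there is no reading), "fx", "fy", "cx", "cy" (pixels), "k1" (the pictures are not rectified: a ray, as slopes to the right and down, at radius r is drawn at 1 + k1 r^2 times it, then the intrinsics apply), "rvec" (rotation vector, rad) and "tvec" (3), from world to camera coordinates, as OpenCV has them. Camera axes: x right, y down, z forward; pixel columns grow to the right and rows downward; lengths in mm; the calibration is good to about 2 mm. A picture is of the moment at which its call begins.
A pose or a line that the arm cannot do raises arm.IKError and nothing moves.
- arm.hand_in(): hands the job in; it is judged then, once.
The state is a dict: "t": time; "joint_pos": joint angles; "qvel": joint speeds; "tau": joint torques, N m; "tcp_pos": TCP position; "ee_rot": TCP orientation; "wrist_force": force on the tool from outside, world axes, zero at the start; "moment": the same for the moment, N m; "finger_gap": finger opening in mm; "finger_force": force on a finger pad.
Only numpy, scipy, OpenCV 4.12 (cv2) and the standard library are available. Lean on these libraries where they do the work, as an engineer would, in place of code of your own. Each camera call takes 0.05 s, during which the arm holds its last target. There are 200 camera calls.

## Working session

There is one attempt and no reset: what is moved stays moved. The work goes in short steps, each a Python script; the robot and the scene stay as the last script left them, time stands still between calls to the robot, and variables do not carry over. Pictures are saved under pics/ and viewed, at most 10 in all, crops included, and the job is handed in when it is done.

```bash
ls; mkdir -p pics; cat > h.py <<'E'
import numpy as np, cv2
from bench import arm
def grab(n):
    c=arm.read_camera(n); c['R']=cv2.Rodrigues(np.array(c['rvec'],float))[0]; c['t']=np.array(c['tvec'],float).ravel(); return c
def slopes(c,uv):
    uv=np.asarray(uv,float).reshape(-1,2)
    d=np.stack([(uv[:,0]-c['cx'])/c['fx'],(uv[:,1]-c['cy'])/c['fy']],1); s=d.copy()
    for _ in range(20): s=d/(1+c['k1']*(s**2).sum(1,keepdims=True))
    return s
def rays(c,uv):
    s=slopes(c,uv); d=np.c_[s,np.ones(len(s))]@c['R']; return -c['R'].T@c['t'], d
def cloud(c):
    v,u=np.mgrid[0:400,0:640]; s=slopes(c,np.stack([u.ravel(),v.ravel()],1)); z=c['depth'].ravel()[:,None]
    P=(np.c_[s,np.ones(len(s))]*z-c['t'])@c['R']; P[z[:,0]<=0]=np.nan; return P.reshape(400,640,3)
E
python3 - <<'E'
from h import *
for n in ['scene','side','wrist']:
    c=grab(n); cv2.imwrite(f'pics/{n}0.png',c['color']); print(n,-c['R'].T@c['t'],c['fx'],c['k1'],(c['depth']>0).mean()); np.save(f'/tmp/{n}.npy',c,allow_pickle=True)
o=arm.get_obs();print(o['t'],o['ee_rot'])
E
```

```text
pics
scene [1133.93140724  -63.21967636  736.22298403] 378.2294225445457 -0.07545140290790128 0.9958984375
side [1119.65810994 -590.35627434  997.96421461] 439.2599996778267 -0.00882923355129841 0.99599609375
wrist [ 259.90169935 -461.96522538  384.48902125] 331.6060260145701 -0.028340087249361764 0.99601171875
0.15 [-1.79944045e+02 -1.34600485e-02  2.21035064e+01]
```

View pics/scene0.png

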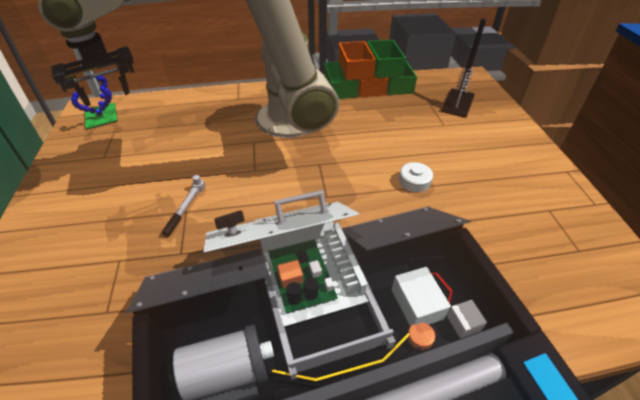

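View pics/side0.png

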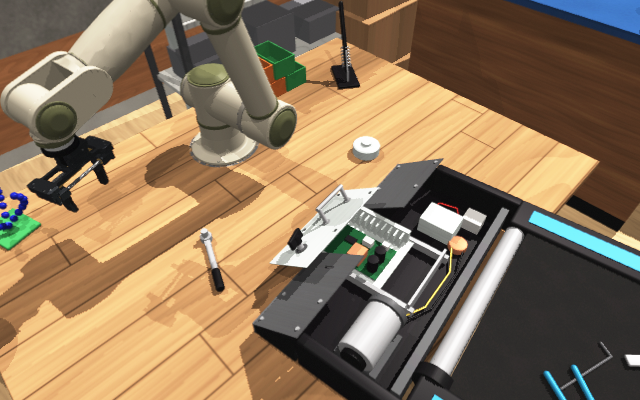

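Scene: tray pulled out, handle bar at about (302,200), wing at (230,222) on the white faceplate; ratchet at (185,205), cap at (416,177). Side view: handle at (330,205), wing at (297,238), faceplate (320,230), fixed dark sheets (400,190) and (290,300).

```bash
python3 - <<'E'
from h import *
for n,pts in [('scene',dict(handle=[(300,198),(278,205),(323,194)],wing=[(230,218),(220,222),(240,215)],plate=[(215,240),(260,232),(340,212),(290,225)],sheetL=[(400,228),(440,220),(370,237)],sheetR=[(160,295),(200,275),(240,270)],edge=[(207,248),(355,212)],cap=[(416,172)],ratchet=[(170,228),(199,182)])),
 ('side',dict(handle=[(331,204),(320,222),(341,188)],wing=[(296,238)],plate=[(290,262),(320,235),(350,205),(310,250)],sheetL=[(400,190),(420,170)],sheetR=[(275,320),(300,300),(330,270)],cap=[(366,145)]))]:
    P=cloud(np.load(f'/tmp/{n}.npy',allow_pickle=True).item())
    for k,v in pts.items(): print(n,k,[P[y,x].round().tolist() for x,y in v])
    # points by normal: sheet fit
    N=np.cross(P[2:,1:-1]-P[:-2,1:-1],P[1:-1,2:]-P[1:-1,:-2]); N/=np.linalg.norm(N,axis=2,keepdims=True); N*=np.sign(N[...,2:])
    Q=P[1:-1,1:-1]; m=(abs(N[...,2]-.819)<.06)&(N[...,0]<-.4)&(Q[...,0]>350)&(Q[...,2]>30)&(Q[...,2]<250)
    nn=np.median(N[m],0); print(n,m.sum(),nn,'yaw',np.degrees(np.arctan2(-nn[1],-nn[0])))
    q=Q[m]; h=q@(nn/np.linalg.norm(nn)); print(np.histogram(h,bins=np.arange(h.min()//5*5,h.min()+150,5)))
E
```

```text
scene handle [[558.0, -20.0, 156.0], [568.0, -69.0, 152.0], [549.0, 32.0, 152.0]]
scene wing [[592.0, -170.0, 153.0], [600.0, -191.0, 153.0], [578.0, -151.0, 144.0]]
scene plate [[627.0, -205.0, 129.0], [624.0, -111.0, 136.0], [592.0, 62.0, 135.0], [615.0, -48.0, 136.0]]
scene sheetL [[638.0, 186.0, 114.0], [638.0, 275.0, 124.0], [658.0, 115.0, 120.0]]
scene sheetR [[746.0, -300.0, 133.0], [689.0, -238.0, 100.0], [701.0, -155.0, 119.0]]
scene edge [[666.0, -213.0, 155.0], [611.0, 90.0, 150.0]]
scene cap [[396.0, 316.0, 47.0]]
scene ratchet [[481.0, -345.0, 20.0], [324.0, -282.0, 26.0]]
scene 8329 [-0.55169761 -0.09303745  0.81720914] yaw 9.57221034367526
(array([  2,   6,  15,  23,  32,  52,  56,  29,  19,  75, 173, 157,  39,
       112, 118,  30,  20,   6,   3,   8,  14,  11,  18,  14,  27,  22,
        22,  31,  31,  81]), array([-505., -500., -495., -490., -485., -480., -475., -470., -465.,
       -460., -455., -450., -445., -440., -435., -430., -425., -420.,
       -415., -410., -405., -400., -395., -390., -385., -380., -375.,
       -370., -365., -360., -355.]))
side handle [[528.0, 7.0, 83.0], [567.0, -73.0, 104.0], [551.0, 22.0, 153.0]]
side wing [[593.0, -179.0, 153.0]]
side plate [[618.0, -223.0, 122.0], [613.0, -117.0, 127.0], [599.0, 8.0, 132.0], [636.0, -172.0, 138.0]]
side sheetL [[648.0, 161.0, 116.0], [643.0, 257.0, 126.0]]
side sheetR [[697.0, -339.0, 93.0], [706.0, -271.0, 108.0], [700.0, -168.0, 117.0]]
side cap [[394.0, 309.0, 42.0]]
side 6729 [-0.5325829  -0.02061197  0.82077995] yaw 2.216349370055415
(array([ 1, 12,  5, 19, 12, 22, 28, 46, 46, 48, 59, 59, 57, 57, 72, 54, 76,
       84, 67, 86, 62, 83, 64, 82, 92, 92, 85, 72, 92, 83]), array([-625., -620., -615., -610., -605., -600., -595., -590., -585.,
       -580., -575., -570., -565., -560., -555., -550., -545., -540.,
       -535., -530., -525., -520., -515., -510., -505., -500., -495.,
       -490., -485., -480., -475.]))
```

```bash
cat >> h.py <<'E'
from scipy.spatial.transform import Rotation as Ro
def frame(yaw): return Ro.from_euler('z',yaw,degrees=True).as_matrix()
NRM=np.array([-.5736,0,.8192]); UP=np.array([.8192,0,.5736])
def att(yaw,ang):
    "tool z into the panel; x at ang deg clockwise (seen facing) from up-slope"
    a=np.radians(ang); x=UP*np.cos(a)+np.array([0,-1,0])*np.sin(a); z=-NRM
    return Ro.from_matrix(frame(yaw)@np.c_[x,np.cross(z,x),z]).as_euler('xyz',degrees=True).tolist()
E
python3 - <<'E'
from h import *
yaw=10.3;M=frame(yaw)
H=np.array([560,-20,153.]);W=np.array([589,-172,152.]);d=M[:,0]*80
for nm,p in [('Happ',H+M@NRM*100),('H',H),('Hhome',H+d),('Wapp',W+d+M@NRM*80),('W',W+d)]:
    for a in range(-180,181,90):
        q=arm.ik(p.tolist(),att(yaw,a)); print(nm,a,None if q is None else np.round(q))
E
```

```text
Happ -180 [ -27.    1.  114.   32.   41. -148.]
Happ -90 [-27.   1. 114.  32.  41. -58.]
Happ 0 [-27.   1. 114.  32.  41.  32.]
Happ 90 [-27.   1. 114.  32.  41. 122.]
Happ 180 [ -27.    1.  114.   32.   41. -148.]
H -180 [ -22.   15.  112.   40.   29. -154.]
H -90 [-22.  15. 112.  40.  29. -64.]
H 0 [-22.  15. 112.  40.  29.  26.]
H 90 [-22.  15. 112.  40.  29. 116.]
H 180 [ -22.   15.  112.   40.   29. -154.]
Hhome -180 [ -17.   23.  100.   33.   29. -142.]
Hhome -90 [-17.  23. 100.  33.  29. -52.]
Hhome 0 [-17.  23. 100.  33.  29.  38.]
Hhome 90 [-17.  23. 100.  33.  29. 128.]
Hhome 180 [ -17.   23.  100.   33.   29. -142.]
Wapp -180 [ -35.   21.   92.   34.   46. -154.]
Wapp -90 [-35.  21.  92.  34.  46. -64.]
Wapp 0 [-35.  21.  92.  34.  46.  26.]
Wapp 90 [-35.  21.  92.  34.  46. 116.]
Wapp 180 [ -35.   21.   92.   34.   46. -154.]
W -180 [ -31.   30.   89.   37.   39. -156.]
W -90 [-31.  30.  89.  37.  39. -66.]
W 0 [-31.  30.  89.  37.  39.  24.]
W 90 [-31.  30.  89.  37.  39. 114.]
W 180 [ -31.   30.   89.   37.   39. -156.]
```

```bash
python3 - <<'E'
from h import *
yaw=10.3;M=frame(yaw)
H=np.array([560,-20,153.])
arm.move_to((H+M@(NRM*110+np.array([0,-50,0]))).tolist(),att(yaw,90))
c=grab('wrist'); np.save('/tmp/w1.npy',c,allow_pickle=True); cv2.imwrite('pics/w1.png',c['color'])
print(arm.get_obs()['t'],arm.get_obs()['tcp_pos'])
E
```

```text
2.1417 [506.92171508 -80.94729238 243.14940174]
```

View pics/w1.png

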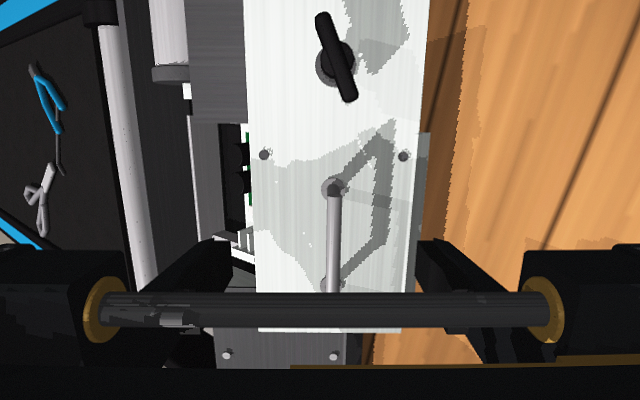

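The wing at (337,57) spans (322,14)–(352,100): turned about 70° clockwise from lined-up. Handle bar at column 334 from (334,188) downward, partly hidden behind the gripper. I'll measure both numerically.

```bash
cat >> h.py <<'E'
def measure(c,yaw,box):
    "plate offset along the normal, wing centre and angle, handle (machine-rotated axes)"
    M=frame(yaw); P=cloud(c)@M; g=c['color'].max(2); x0,y0,x1,y1=box
    s=np.zeros(g.shape,bool); s[y0:y1,x0:x1]=1
    pl=s&(g>170); n=np.median(P[pl]@NRM); off=P@NRM-n
    A=P[pl&(abs(off)<6)]; k=np.linalg.lstsq(A-A.mean(0),np.zeros(len(A)),rcond=None); nv=np.linalg.svd((A-A.mean(0))[::5],full_matrices=False)[2][2]
    w=s&(g<60)&(off>30)&(off<60); nl,L,st,ce=cv2.connectedComponentsWithStats(w.astype(np.uint8)); i=1+st[1:,4].argmax(); w=L==i
    top=w&(off>np.nanpercentile(off[w],80)-4); Q=P[top]; E=np.c_[Q@UP,-Q[:,1]].astype(np.float32)
    r=cv2.minAreaRect(E); e=np.linalg.svd(E-E.mean(0),full_matrices=False)[2][0]; e*=np.sign(e[1])
    print('plate n',n.round(1),'normal',(nv*np.sign(nv[2])).round(3),'wing px',ce[i].round(),'rect',np.round(r[0]+r[1],1),'off',np.median(off[top]).round(1),'ang',np.degrees(np.arctan2(e[1],e[0])).round(1))
    return P,off,n,np.array(r[0]),w
E
python3 - <<'E'
from h import *
c=np.load('/tmp/w1.npy',allow_pickle=True).item()
P,off,n,r,w=measure(c,10.3,(250,0,425,130))
M=frame(10.3)
print('wing grip world',M@(r[0]*UP-np.array([0,r[1],0])+(n+36)*NRM))
v=np.s_[195:285]
for y in range(200,285,20):
    q=P[y,322:348]; q=q[off[y,322:348]>35]; print(y,len(q),q.mean(0).round(1),(q@UP).mean().round(1),(q@NRM-n).max().round(1))
E
```

```text
h.py:27: RuntimeWarning: Mean of empty slice.
  A=P[pl&(abs(off)<6)]; k=np.linalg.lstsq(A-A.mean(0),np.zeros(len(A)),rcond=None); nv=np.linalg.svd((A-A.mean(0))[::5],full_matrices=False)[2][2]
  ret = um.true_divide(
Traceback (most recent call last):
  File "h.py", line 27, in measure
    A=P[pl&(abs(off)<6)]; k=np.linalg.lstsq(A-A.mean(0),np.zeros(len(A)),rcond=None); nv=np.linalg.svd((A-A.mean(0))[::5],full_matrices=False)[2][2]
                                                                                         ~~~~~~~~~~~~~~~~~~~~~~~~~~~~~~~~~~~~~~~~~~~~~~~~~~~~~~~~^^^
IndexError: index 2 is out of bounds for axis 0 with size 0
```

NaNs (missing depth); use nanmedian and drop the stray lstsq.

```bash
sed -i 's/n=np.median(P\[pl\]@NRM)/n=np.nanmedian(P[pl]@NRM)/; s/ k=np.linalg.lstsq([^;]*;//' h.py
cat > m1.py <<'E'
from h import *
c=np.load('/tmp/w1.npy',allow_pickle=True).item()
P,off,n,r,w=measure(c,10.3,(250,0,425,130))
M=frame(10.3)
print('wing grip world',M@(r[0]*UP-np.array([0,r[1],0])+(n+36)*NRM))
for y in range(200,285,20):
    q=P[y,322:348]; q=q[off[y,322:348]>35]; print(y,len(q),q.mean(0).round(1),(q@UP).mean().round(1),(q@NRM-n).max().round(1))
E
python3 m1.py
```

```text
plate n -228.1 normal [-0.572  0.008  0.82 ] wing px [336.  57.] rect [526.1 276.2  61.7  22.2] off 44.5 ang 67.8
wing grip world [ 581.85328312 -174.95891737  144.38745153]
200 15 [ 535.3 -173.3  155.7] 527.8 50.5
220 15 [ 535.4 -157.   155.3] 527.7 50.4
240 15 [ 535.9 -140.3  155.7] 528.3 50.6
260 15 [ 536.  -122.8  155.3] 528.2 50.3
280 14 [ 536.1 -104.8  155.6] 528.4 49.5
```

```bash
python3 - <<'E'
from h import *
H=frame(10.3)@(528.*UP+np.array([0,-121.2,0])-183.1*NRM); yaw=9.6; M=frame(yaw); a=att(yaw,90)
print('H',H); tip=H-M@NRM*19
arm.set_gripper(60,25)
arm.move_to((tip+M@NRM*70).tolist(),a)
print(arm.move_straight(tip.tolist(),vel=80,stop_force=15))
arm.set_gripper(0,25); o=arm.get_obs(); print(o['t'],o['finger_gap'],o['finger_force'],o['wrist_force'])
p=np.array(o['tcp_pos'])
print(arm.move_straight((p+M[:,0]*55).tolist(),vel=60,stop_force=30))
o=arm.get_obs(); print(o['wrist_force'],o['tcp_pos'])
p1=np.array(o['tcp_pos'])
print(arm.move_straight((p1+M[:,0]*55).tolist(),vel=25,stop_force=25))
o=arm.get_obs(); print(o['t'],o['wrist_force'],'moved',M.T@(np.array(o['tcp_pos'])-p),o['finger_gap'])
E
```

```text
H [550.57176887 -23.12927554 152.86528   ]
False
4.95 10.617521786899838 24.945402145385742 [0.7026369  1.32198858 0.84494825]
False
[ 4.86541342e+00 -2.85198791e-03 -8.21700211e-01] [615.85080316 -12.24797498 137.51620629]
True
7.15 [-0.82683906 -0.18864876  2.07602471] moved [ 7.82488173e+01 -1.03385617e-02 -6.97609592e-01] 10.779517855752198
```

```bash
python3 - <<'E'
from h import *
yaw=9.6; M=frame(yaw)
p=np.array(arm.get_obs()['tcp_pos'])
print(arm.move_straight((p+M[:,0]*15).tolist(),vel=15,stop_force=25))
arm.dwell(.2)
o=arm.get_obs(); q=np.array(o['tcp_pos']); print(o['t'],o['wrist_force'],'moved',M.T@(q-p))
arm.set_gripper(60)
arm.move_straight((q+M@NRM*100).tolist(),vel=120)
W=q+M@(NRM*110+np.array([0,-110,0]))
arm.move_to(W.tolist(),att(yaw,90))
c=grab('wrist'); np.save('/tmp/w2.npy',c,allow_pickle=True); cv2.imwrite('pics/w2.png',c['color']); print(arm.get_obs()['t'])
E
```

```text
True
7.6833 [-4.60387315 -1.09138437  5.72461984] moved [ 0.08662932  0.01473181 -0.16651312]
10.0833
```

View pics/w2.png

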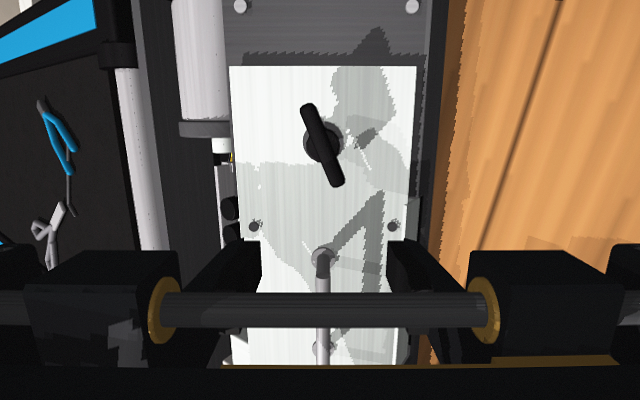

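Faceplate now sits at the fixed sheets; wing at (322,145), still turned about 70°.

```bash
python3 - <<'E'
from h import *
yaw=9.6; M=frame(yaw)
c=np.load('/tmp/w2.npy',allow_pickle=True).item()
P,off,n,r,w=measure(c,yaw,(235,70,415,225))
G=M@(r[0]*UP-np.array([0,r[1],0])+(n+36)*NRM)
print('G',G,'expected',frame(10.3)@np.array([0,0,0])+np.array([550.6,-23.1,152.9])+M@(78.3*np.array([1,0,0])+np.array([0,-155,0])-9*NRM))
for b in (0,70,90): print(np.round(arm.ik((G-M@NRM*28).tolist(),att(yaw,b)),1))
E
```

```text
plate n -274.6 normal [-0.572  0.002  0.82 ] wing px [322. 144.] rect [591.7 270.4  62.3  19.3] off 44.5 ang 67.4
G [ 657.96084177 -162.9619121   143.95249154] expected [ 658.74275139 -162.0104659   145.5272    ]
[-30.9  32.8  89.6  39.2  36.2  21.7]
[-30.9  32.8  89.6  39.2  36.2  91.7]
[-30.9  32.8  89.6  39.2  36.2 111.7]
```

```bash
python3 - <<'E'
from h import *
yaw=9.6; M=frame(yaw); z=-M@NRM
G=np.array([658.3,-162.5,144.6]); tip=G+z*17; a=att(yaw,67.5)
arm.set_gripper(50,25)
arm.move_to((tip-z*70).tolist(),a)
print(arm.move_straight(tip.tolist(),vel=80,stop_force=12))
arm.set_gripper(0,25); o=arm.get_obs(); print(o['t'],o['finger_gap'],o['wrist_force'],np.array(o['tcp_pos'])-tip)
arm.move_to(tip.tolist(),att(yaw,0)); o=arm.get_obs(); print(o['t'],o['finger_gap'],o['wrist_force'],o['moment'])
c=grab('wrist'); np.save('/tmp/w3.npy',c,allow_pickle=True); cv2.imwrite('pics/w3.png',c['color'])
E
```

```text
False
12.65 11.8587796163261 [0.37195345 2.89281843 2.24161071] [0.19760309 0.18208557 0.34952255]
13.7333 11.779647108040436 [2.13222558 4.52525823 3.20068017] [ 0.6365082  -0.39631879  0.38673314]
```

View pics/w3.png

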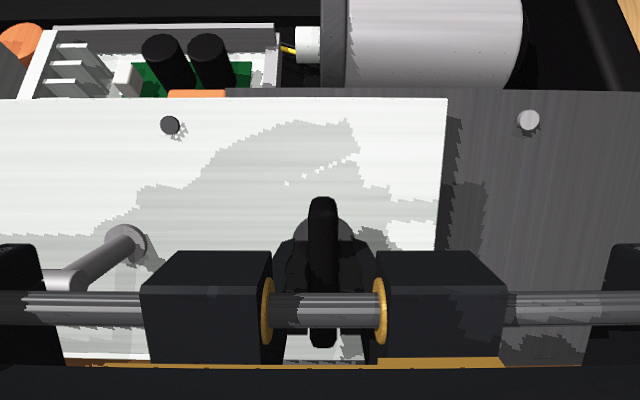

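The wing (322,200–345) stands straight up the slope between the fingers. Press, then turn.

```bash
python3 - <<'E'
from h import *
yaw=9.6; M=frame(yaw); z=-M@NRM
p=np.array(arm.get_obs()['tcp_pos'])
print(arm.move_straight((p+z*14).tolist(),vel=15,stop_force=22))
o=arm.get_obs(); q=np.array(o['tcp_pos']); d=(q-p)@z; print(o['t'],'depth',d,'F along z',np.array(o['wrist_force'])@z,o['finger_gap'])
if d>10:
    t=p+z*min(d,12.2)
    for b in (30,60,84):
        arm.move_to(t.tolist(),att(yaw,b)); o=arm.get_obs(); print(b,o['t'],np.array(o['wrist_force'])@z,np.array(o['moment'])@z,(np.array(o['tcp_pos'])-p)@z,o['finger_gap'])
E
```

```text
True
14.6083 depth 12.157432588697912 F along z -8.946353530708128 11.671867299194096
30 15.175 -5.974307581160084 0.07257160378185892 11.817648177356052 11.94719170714036
60 15.7417 -5.536975335272719 0.13303857745804903 11.848670335018829 11.655583360627356
84 16.225 -7.724748079668657 0.14272111367473866 12.000567283338336 11.66074344375245
```

```bash
python3 - <<'E'
from h import *
yaw=9.6; M=frame(yaw); z=-M@NRM
arm.set_gripper(50); p=np.array(arm.get_obs()['tcp_pos'])
arm.move_straight((p-z*95).tolist(),vel=100)
arm.move_to((p-z*95+M@np.array([0,20,0])).tolist(),att(yaw,90)); arm.dwell(.2)
c=grab('wrist'); np.save('/tmp/w4.npy',c,allow_pickle=True); cv2.imwrite('pics/w4.png',c['color']); o=arm.get_obs(); print(o['t'],o['wrist_force'])
E
```

```text
18.5333 [-0.40713639 -0.68586784  0.68500265]
```

View pics/w4.png

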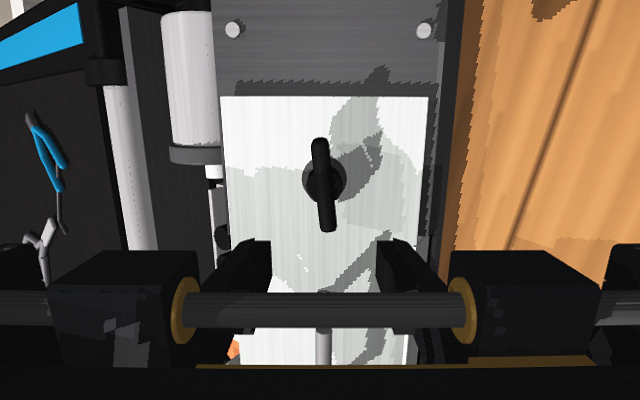

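The wing at (324,185) is now nearly level across the panel. A check of its height and the plate's position comes before the hand-in.

```bash
python3 - <<'E'
from h import *
c=np.load('/tmp/w4.npy',allow_pickle=True).item()
P,off,n,r,w=measure(c,9.6,(230,100,420,240))
print(np.nanpercentile(off[w],[50,80,95]).round(1))
E
```

```text
plate n -274.6 normal [-0.572  0.002  0.82 ] wing px [324. 185.] rect [593.  270.6  20.6  62.4] off 35.2 ang 84.0
[34.9 35.8 36.5]
```

Wing top is 35.2 mm off the plate (44.5 before, so 9.3 mm in), its angle is 84°, and the plate hasn't moved since it was home.

```bash
python3 -c "
from bench import arm
print(arm.hand_in())"
```

```text
the job is handed in; nothing more can be done
None
```

The tray is home against its stop and the wing stud is locked: 9.3 mm in and 84° clockwise by the last camera check. The job is handed in, though the hand-in returned no verdict.

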